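# Clamp a steering-column tube in the quick-release bench holder

### The arm

A 7-joint arm with a two-finger parallel gripper is mounted at the origin on the work surface. World frame = base frame: x ahead of the robot, y to its left, z up, the work surface at z = 0. Lengths are in m, angles in rad, forces in N, time in s.
With the tool pointing down it reaches from about 0.4 to 0.85 m from the base axis. Payload 4.5 kg.
Tool frame: the origin (TCP) lies midway between the tips of the shut fingers; the grasp point (between the pads) lies 19 mm behind it; z points along the fingers, x is the direction in which the jaws open and shut, and the axes are right-handed (so a half turn about z gives the same grasp; the last joint's range is limited). The gripper opens to 88 mm and grips with 3 to 60 N. Pads are 18 mm wide; open, the fingers measure 123 mm over their backs; the gripper's body (75 mm by 187 mm) begins 45 mm behind the grasp point.
Start: joints at [1.366, 0.689, -0.195, 1.565, 0.157, 0.902, -0.215], TCP at [0.148, -0.607, 0.239] pointing down, gripper open.
Joint ranges: [-3.01, 3.01], [-0.46, 2.08], [-1.47, 1.51], [0.13, 2.56], [-1, 4.14], [0.04, 2.09], [-2.66, 2.66]. Speed limits (rad/s): [2.57, 2.57, 3.14, 3.14, 3.14, 3.14, 3.14].

### API

Orientations are given as a unit quaternion [x, y, z, w].
In Python, from plant import r gives the robot as it stands. The module is installed in compiled form; this text tells all that it offers.
- The arm moves only by the tool play_rows, never from a script. Its argument "increments" is a list of rows, each a list of 7 numbers: the opening, from 0 (shut) to 1 (fully open), then the shift along the tool's x, y, z in mm, then the turn, a rotation vector about the tool's x, y, z in rad. In form: [[hand, dx, dy, dz, wx, wy, wz], ...]. A call has exactly 8 rows; each row shifts and turns the pose as measured when the row begins, along the tool's axes as they then stand; what a row does not reach is not made up. A row lasts 1/8 s, in which the tool goes at most 62.5 mm and 10.7 degrees, less where a joint would pass 70% of its speed; a pose out of reach is approached as far as the arm can. A call is refused whole if a number of a shift passes 62.5 or a number of a turn 0.188, either way. A call with a gripper value outside its range is refused whole. The fingers move at their own pace and stop on an object; "grip_force" is the grip in N (left out, the last holds). Time passes only in rows, so rows that do not move let the fingers close, or fill a call up. It gives the time, the measured TCP pose, the force and the opening at its end, in the units of the state.
- r.get_state(): the state, without advancing time (a new reading comes with each control period).
- r.snapshot(name): name is "scene" or "top" or "wrist"; returns the picture (384x512x3 uint8, red, green, blue); there is no depth.
- r.get_calibration(name): a dict with "fx", "fy", "cx", "cy" (pixels), "R" (3x3) and "t" (3): a world point X has camera coordinates R X + t. Camera axes: x right, y down, z forward; pixel columns grow to the right and rows downward; lengths in m; the calibration is good to about 2 mm. A picture is of the moment at which its call begins: read the wrist's pose just before it. get_calibration takes no time and is no camera call; for the wrist camera it gives the pose at the moment of the call.
- r.finish_job(): hands the job in, once; it reports no verdict.
The state is a dict: "clock": time; "q": joint angles; "qd": joint speeds; "joint_torque": joint torques, N m; "tool_pos": TCP position; "eef_rot": TCP orientation; "contact_force": force on the tool from outside, world axes, zero at the start; "moment": the same for the moment, N m; "opening": opening from 0.0 (shut) to 1.0 (fully open).
Only numpy, scipy, OpenCV 4.12 (cv2) and the standard library are available. Lean on these libraries where they do the work, as an engineer would, in place of code of your own. Each camera call takes 0.05 s, during which the arm holds its last target.

### The job

Clamp the steering-column tube in the bench holder: with the cam lever still open, wind up the star nut on the opposite end of the skewer until it is just firmly snug on the tube, so that the lever will meet firm resistance, then swing the lever fully closed and let go. The tube is thin-walled, so do not overtighten the nut, do not force nut or lever, and leave the tube and the other things where they lie.

Things in the scene. Friction and masses are not known exactly. Their poses are not given: they have to be found in the camera images.
- clamp: bench holder, fixed: wooden board 340 (x) by 360 (y) by 18 mm thick, two upright dark steel jaws, a skewer through them along y, a black three-lobed star nut on its -y end, an aluminium cam lever on its +y end. Origin on the bench under the board's middle; axes along the board, z up. Jaws: y -40 to +36, x -32 to +32 mm, 122 mm high, the highest thing on the board
- nut_axis (a point): middle of the star nut on the skewer's axis, 98 mm above the bench; axes as the holder's (does not turn with the nut). The nut turns about this y axis and creeps up to 6 mm towards +y as it tightens. Hub radius 16 mm; three alike round lobes 120 degrees apart, 15 to 18 mm thick, their ends centred 36 mm from the axis, 45 mm over all. The lobes' start angle and the slack are NOT given
- nut_push (a point): fixed point 34 mm from the nut's axis on the holder's +x side, same height. A lobe pressed down here tightens (its top goes towards +x); a fingertip moved over the top and down on this side turns it up to 120 degrees a stroke, then the next lobe is near the top. 1 to 5 rad in all. Free: about 1 N at a lobe's end, stays as left. Jaw on tube: stiffens about 3 N per rad; snug is 4 to 6 N, over 7 N too tight
- jaw: the sliding jaw: dark steel plate 64 mm wide (x), 16 mm thick (y), its top 122 mm above the bench, pushed towards +y by the nut; its origin lies at the holder's, less its travel. It begins 0.3 to 4.5 mm short of the tube
- lever_pivot (a point): the cam lever's vertical pivot pin, 98 mm above the bench, at +70 mm along the holder's y from its middle; axes as the holder's
- lever_tip (a point): point in the lever's paddle, mid-height, 85 mm from the pivot; its y axis points along the lever, outwards. The lever is a flat aluminium arm 12 mm thick, 20 mm tall, ending in a paddle 14 mm thick, 26 mm tall, that reaches 100 mm from the pivot; it swings level, 98 mm above the bench
- lever (a joint): lever angle in rad: 0 = fully open (pointing to the holder's +y, 0.10 rad towards +x), growing anticlockwise from above, 1.65 = fully closed at its stop (pointing to the holder's -x, beside the fixed jaw). Free up to 0.35, where the cam bites. Nut slack: moves easily. Nut snug: takes up to 6 to 12 N at the paddle from 0.6 to 1.4 rad; past 1.53 rad it is over centre and stays shut
- wrench: open-ended wrench about 150 mm long lying on the board at its -x -y corner; origin under it
- tape: roll of tape 80 mm across and 22 mm high lying on the board at the +x +y corner; origin under it
- socket: steel socket 24 mm across and 30 mm high standing on the board at the +x -y corner; origin under it
- hammer: hammer 280 mm long lying on the bench to the left of the holder
- jar: amber glass jar 72 mm across, 90 mm high, on the bench to the right
- can: can 66 mm across, 120 mm high, on the bench to the right, farther back
- driver: screwdriver 200 mm long lying on the bench to the right, between jar and can
- tube: the grey steel tube: diameter 40 mm, 260 mm long, 0.5 kg, loose, lying along the holder's x between the jaws on two low rests, 30 to 70 mm above the bench. Origin at the underside of its middle

How it is judged:
By the outcome, as a careful person would: the job done as asked, in the order asked, and still so for the second after the job is handed in, with the robot touching nothing.
It also fails if it takes over 64 s, if anything falls off the work surface, if the arm or the gripper's body presses on something with over 40 N, if the wrist force passes 120 N, or if a joint passes its speed limit or range.

## Working session

There is one attempt and no reset: what is moved stays moved. The work goes in short steps, Python scripts to look and compute and a tool call to move; the robot and the scene stay as the last step left them, time stands still between calls to the robot, and variables do not carry over. Pictures are saved under pics/ and viewed, and the job is handed in when it is done.

Besides the shell and the picture viewer there is one more tool, called after "Request:" in YAML: its name, and indented under it one key for each argument. play_rows: Moves the arm, as the interface text tells. Its arguments: {"type":"object","properties":{"increments":{"type":"array"},"grip_force":{"type":"number"}},"required":["increments"]}

```bash
mkdir -p pics; python3 - <<'E'
from plant import r
import cv2
s=r.get_state()
print({k:(v if isinstance(v,float) else [round(float(x),3) for x in __import__('numpy').ravel(v)]) for k,v in s.items()})
for n in ["scene","top"]:
    im=r.snapshot(n); cv2.imwrite(f"pics/{n}0.png",cv2.cvtColor(im,cv2.COLOR_RGB2BGR))
    c=r.get_calibration(n); print(n,c)
E
```

```text
{'clock': 0.0, 'q': [1.366, 0.69, -0.195, 1.566, 0.157, 0.903, -0.215], 'qd': [-0.003, 0.0, 0.0, 0.001, 0.001, 0.0, -0.0], 'joint_torque': [0.0, -52.756, -1.267, -15.343, -0.053, 0.007, 0.0], 'tool_pos': [0.148, -0.607, 0.238], 'eef_rot': [0.786, -0.618, -0.001, -0.001], 'contact_force': [0.162, 0.139, -0.04], 'moment': [0.062, -0.058, 0.026], 'opening': 0.9997273827083991}
scene {'fx': 443.20824446348695, 'fy': 443.20824446348695, 'cx': 253.6041457277965, 'cy': 185.35416267706043, 'R': array([[ 0.49616161,  0.86807573, -0.01637607],
       [ 0.59561323, -0.35403397, -0.72104426],
       [-0.63171871,  0.34800068, -0.69269546]]), 't': array([-0.27129518, -0.28017999,  1.62638424])}
top {'fx': 499.83990758925665, 'fy': 499.83990758925665, 'cx': 246.3798874846563, 'cy': 182.78881535164552, 'R': array([[-0.00206455, -0.99989074, -0.01463745],
       [-0.9983428 ,  0.00290271, -0.05747375],
       [ 0.05750996,  0.01449454, -0.99823971]]), 't': array([-0.00475538,  0.56511768,  1.63345041])}
```

View pics/scene0.png

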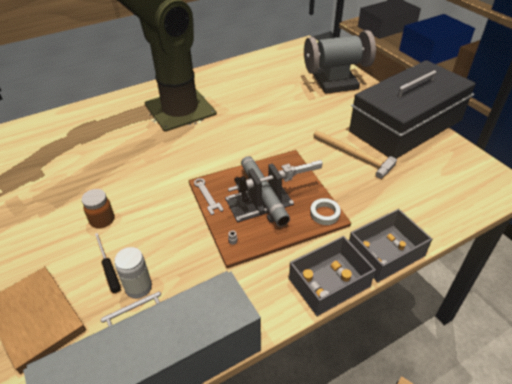

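View pics/top0.png

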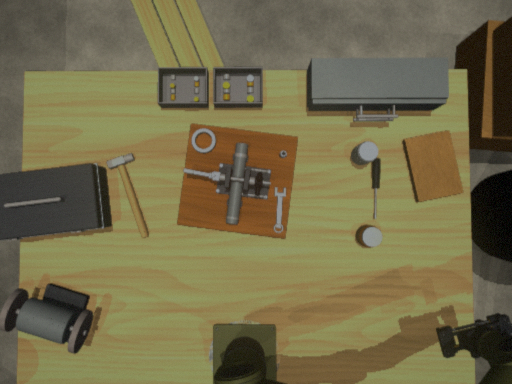

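```bash
cat > h.py <<'E'
import numpy as np, cv2
from plant import r
def ray(c,u,v,z):
    d=c['R'].T@np.array([(u-c['cx'])/c['fx'],(v-c['cy'])/c['fy'],1.]); o=-c['R'].T@c['t']
    return o+d*(z-o[2])/d[2]
def proj(c,X):
    p=c['R']@np.asarray(X)+c['t']; return np.array([c['fx']*p[0]/p[2]+c['cx'],c['fy']*p[1]/p[2]+c['cy']])
def save(n,im,box=None,k=1):
    if box: im=im[box[1]:box[3],box[0]:box[2]]
    im=cv2.resize(im,None,fx=k,fy=k,interpolation=cv2.INTER_CUBIC)
    cv2.imwrite('pics/'+n,cv2.cvtColor(im,cv2.COLOR_RGB2BGR))
E
python3 - <<'E'
from h import *
for n,box in [("top",(165,110,315,250)),("scene",(180,140,360,270))]:
    im=cv2.cvtColor(cv2.imread(f"pics/{n}0.png"),cv2.COLOR_BGR2RGB); c=r.get_calibration(n)
    hsv=cv2.cvtColor(im,cv2.COLOR_RGB2HSV)
    print(hsv[130,220] if n=="top" else hsv[240,260])
    m=((hsv[...,0]<12)&(hsv[...,1]>120)&(hsv[...,2]>40)).astype(np.uint8)
    m2=np.zeros_like(m); m2[box[1]:box[3],box[0]:box[2]]=m[box[1]:box[3],box[0]:box[2]]
    cn=max(cv2.findContours(m2,0,1)[0],key=cv2.contourArea); h=cv2.convexHull(cn)
    q=cv2.approxPolyDP(h,6,True)[:,0]
    print(n,q.tolist())
    P=np.array([ray(c,u,v,.018) for u,v in q]); print(P.round(3),P.mean(0).round(4),[np.linalg.norm(P[i]-P[i-1]).round(3) for i in range(len(P))])
    save(n+"0z.png",im,box,4)
E
```

```text
[ 14 182 130]
top [[257, 198]]
[[ 0.515 -0.041  0.018]] [ 0.5148 -0.041   0.018 ] [np.float64(0.0)]
[ 12 166 163]
scene [[280, 248]]
[[ 0.742 -0.033  0.018]] [ 0.7416 -0.0332  0.018 ] [np.float64(0.0)]
```

```bash
sleep 0.1; ls pics
```

```text
scene0.png
scene0z.png
top0.png
top0z.png
```

View pics/top0z.png

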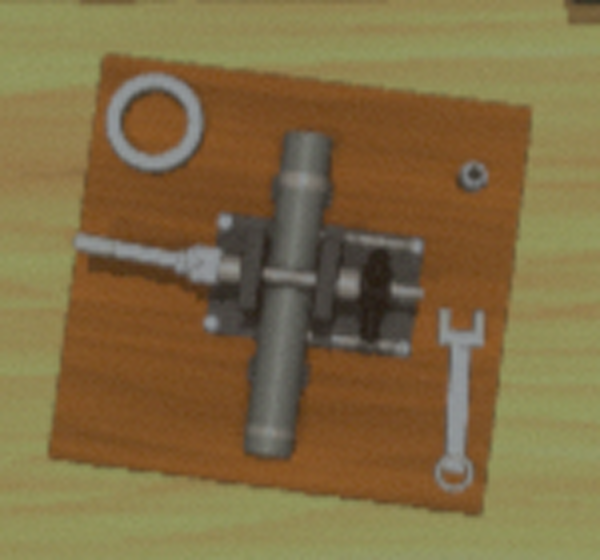

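View pics/scene0z.png

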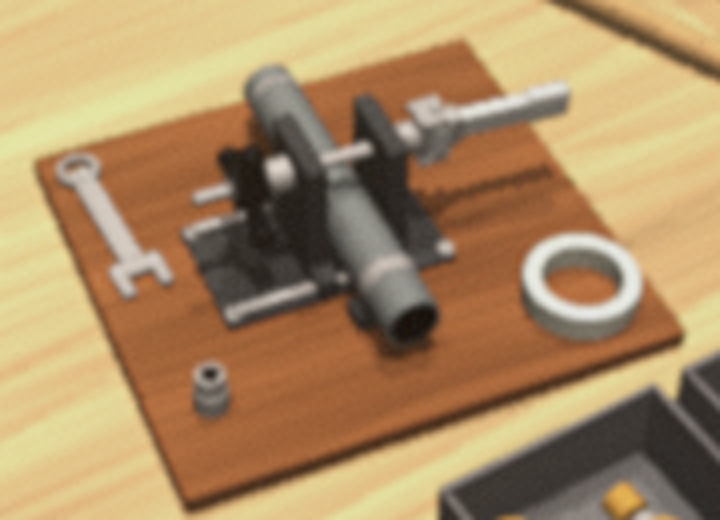

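```bash
python3 - <<'E'
from h import *
C=[]
Z={"top":[(104,56),(531,106),(482,514),(50,458)],"scene":[(683,336),(188,507),(36,160),(465,40)]}
off={"top":(165,110),"scene":(180,140)}
for n in Z:
    c=r.get_calibration(n)
    P=np.array([ray(c,off[n][0]+(u+.0)/4,off[n][1]+v/4,.018) for u,v in Z[n]]) # order +x+y, +x-y, -x-y, -x+y
    print(n,P.round(3).tolist(),P.mean(0).round(4),[np.linalg.norm(P[i]-P[i-1]).round(3) for i in range(4)])
    ex=(P[0]+P[1]-P[2]-P[3]); ey=(P[0]+P[3]-P[1]-P[2])
    print(np.arctan2(ex[1],ex[0]),np.arctan2(-ey[0],ey[1]))
    C.append(P.mean(0))
    # lever tip from image z=.098, nut
    if n=="top":
        for nm,(u,v) in dict(levtip=(78,242),jawtopL=(252,272),nut=(377,297),skewer_end=(421,293)).items():
            print(nm,ray(c,165+u/4,110+v/4,.098 if 'jaw' not in nm else .122).round(4))
E
```

```text
top [[0.761, 0.178, 0.018], [0.718, -0.177, 0.018], [0.382, -0.134, 0.018], [0.428, 0.221, 0.018]] [0.5724 0.0219 0.018 ] [np.float64(0.336), np.float64(0.357), np.float64(0.339), np.float64(0.357)]
-0.12745836986956352 -0.12583966141446246
levtip [0.5997 0.1873 0.098 ]
jawtopL [0.574  0.0491 0.122 ]
nut [ 0.5557 -0.0477  0.098 ]
skewer_end [ 0.5587 -0.0822  0.098 ]
scene [[0.769, 0.173, 0.018], [0.725, -0.177, 0.018], [0.388, -0.131, 0.018], [0.434, 0.222, 0.018]] [0.5789 0.0218 0.018 ] [np.float64(0.338), np.float64(0.353), np.float64(0.34), np.float64(0.356)]
-0.13969425130807475 -0.129201443057198
```

```bash
python3 - <<'E'
from h import *
from scipy.spatial.transform import Rotation as Ro
s=r.get_state(); c=r.get_calibration("wrist")
T=Ro.from_quat(s['eef_rot']).as_matrix(); o=-c['R'].T@c['t']
print("cam in tool",T.T@(o-s['tool_pos']),"\n axes in tool (cols x,y,z)\n",(T.T@c['R'].T).round(3),c['fx'])
for n in("scene","top"):
    k=r.get_calibration(n);print(n,(-k['R'].T@k['t']).round(3))
print(T.round(3))
E
```

```text
cam in tool [ 0.00038048 -0.07671692 -0.14673479] 
 axes in tool (cols x,y,z)
 [[ 1.     0.001 -0.   ]
 [-0.001  0.955  0.297]
 [ 0.    -0.297  0.955]] 326.24214212916104
scene [ 1.329 -0.43   0.92 ]
top [ 0.47  -0.03   1.663]
[[ 0.237 -0.972 -0.001]
 [-0.972 -0.237  0.002]
 [-0.002  0.    -1.   ]]
```

Request:
play_rows:
  increments:
    - [0, -37, -44, 0, 0, 0, 0]
    - [0, -37, -44, 0, 0, 0, 0]
    - [0, -37, -44, 0, 0, 0, 0]
    - [0, -37, -44, 0, 0, 0, 0]
    - [0, -37, -44, 0, 0, 0, 0]
    - [0, -37, -44, 0, 0, 0, 0]
    - [0, -37, -44, 0, 0, 0, 0]
    - [0, -37, -44, 0, 0, 0, 0]
  grip_force: 20

```text
clock: 1.1
tool_pos: [0.4248, -0.2299, 0.2352]
eef_rot: [0.783, -0.622, -0.001, 0.0]
contact_force: [0.8, -2.2, -0.1]
opening: 0.113
```

Request:
play_rows:
  increments:
    - [0, -40, -33, 0, 0, 0, 0]
    - [0, -40, -33, 0, 0, 0, 0]
    - [0, -40, -33, 0, 0, 0, 0]
    - [0, -40, -33, 0, 0, 0, 0]
    - [0, 0, 0, 0, 0, 0, 0.183]
    - [0, 0, 0, 0, 0, 0, 0.183]
    - [0, 0, 0, 0, 0, 0, 0]
    - [0, 0, 0, 0, 0, 0, 0]

```text
clock: 2.1
tool_pos: [0.5214, -0.0306, 0.2332]
eef_rot: [-0.659, 0.753, 0.003, -0.0]
contact_force: [0.0, -0.7, 0.3]
opening: 0.003
```

```bash
python3 - <<'E'
from h import *
import pickle
from scipy.spatial.transform import Rotation as Ro
s=r.get_state(); c=r.get_calibration("wrist"); im=r.snapshot("wrist")
pickle.dump((c,im,s),open('w1.pkl','wb')); save("w1.png",im,k=1.5)
print(s['tool_pos'],Ro.from_quat(s['eef_rot']).as_matrix().round(3),s['contact_force'])
for p in [(0.572,0.022,.0)]: print(proj(c,p))
E
```

```text
[ 0.5214041  -0.03061349  0.233249  ] [[-0.133 -0.991 -0.004]
 [-0.991  0.133  0.004]
 [-0.003  0.005 -1.   ]] [ 0.02022493 -0.72085893  0.26890627]
[205.09522317 121.71721535]
```

View pics/w1.png

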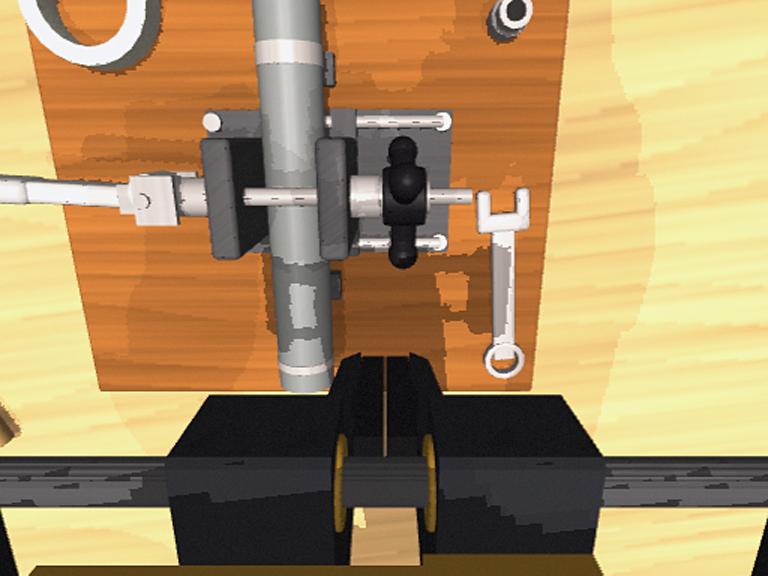

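```bash
python3 - <<'E'
from h import *
import pickle
from scipy.optimize import least_squares
c,im,s=pickle.load(open('w1.pkl','rb'))
R=lambda u,v,z: ray(c,u/1.5,v/1.5,z)
print("fixed jaw corners",[R(u,v,.122).round(4).tolist() for u,v in[(204,140),(237,140),(240,258),(212,258)]])
print("slid jaw",[R(u,v,.122).round(4).tolist() for u,v in[(316,138),(356,138),(350,257),(318,259)]])
print("skewer end",R(470,196,.098).round(4),"sk at jaws",R(290,196,.098).round(4),"pivot",R(146,200,.108).round(4))
print("board -x corners",R(101,390,.018).round(4),R(530,390,.018).round(4), 'right up',R(566,0,.018).round(4))
obs=np.array([(407,183),(403,148),(403,255)])/1.5
yaw=-.13
def f(p):
    x,y,th=p
    ex=np.array([np.cos(yaw),np.sin(yaw),0])
    return np.concatenate([proj(c,np.array([x,y,.098])+.036*(np.sin(th+k)*ex+np.array([0,0,np.cos(th+k)])))-o for k,o in zip((0,2*np.pi/3,-2*np.pi/3),obs)])
g=least_squares(f,[.557,-.048,.1]); print(g.x,np.degrees(g.x[2]),g.fun*1.5)
E
```

```text
fixed jaw corners [[0.608, 0.0495, 0.122], [0.6058, 0.033, 0.122], [0.5458, 0.045, 0.122], [0.5478, 0.06, 0.122]]
slid jaw [[0.6015, -0.0066, 0.122], [0.5988, -0.0266, 0.122], [0.5385, -0.0142, 0.122], [0.5397, 0.0032, 0.122]]
skewer end [ 0.5592 -0.0847  0.098 ] sk at jaws [0.5727 0.0168 0.098 ] pivot [0.5819 0.0939 0.108 ]
board -x corners [0.4295 0.2195 0.018 ] [ 0.3832 -0.1334  0.018 ] right up [ 0.666  -0.1689  0.018 ]
[ 0.56406955 -0.0476029   0.291413  ] 16.696734868829836 [-0.18202491  0.24456688  0.07216857  1.67537401  0.15201302 -2.10356702]
```

Request:
play_rows:
  increments:
    - [0, 11, -31, 20, 0, 0, 0]
    - [0, 0, 0, 40, 0, 0, 0]
    - [0, 0, 0, 35, 0, 0, 0]
    - [0, 0, 0, 18, 0, 0, 0]
    - [0, 0, 0, 0, 0, 0, 0]
    - [0, 0, 0, 0, 0, 0, 0]
    - [0, 0, 0, 0, 0, 0, 0]
    - [0, 0, 0, 0, 0, 0, 0]

```text
clock: 3.15
tool_pos: [0.5535, -0.0482, 0.1199]
eef_rot: [-0.661, 0.751, 0.001, 0.003]
contact_force: [-0.3, -0.1, -0.9]
opening: 0.01
```

```bash
cat >> h.py <<'E'
from scipy.spatial.transform import Rotation as Ro
YAW=-.13; N0=np.array([.5641,-.0476,.098]); EX=np.array([np.cos(YAW),np.sin(YAW),0]); EY=np.array([-np.sin(YAW),np.cos(YAW),0])
EZ=np.array([0,0,1.])
def where(s=None,o=N0):
    s=s or r.get_state(); d=np.array(s['tool_pos'])-o; f=np.array(s['contact_force'])
    T=Ro.from_quat(s['eef_rot']).as_matrix()
    print("clk",round(s['clock'],2),"tcp rel mm",np.round([1e3*d@EX,1e3*d@EY,1e3*d[2]],1),"F holder",np.round([f@EX,f@EY,f[2]],2),"tool x,z in holder",np.round([[T[:,i]@EX,T[:,i]@EY,T[2,i]] for i in(0,2)],3).tolist())
    return s
def snapw(name,k=1.5,box=None):
    import pickle
    s=r.get_state(); c=r.get_calibration("wrist"); im=r.snapshot("wrist"); save(name,im,box,k); pickle.dump((c,im,s),open(name[:-4]+'.pkl','wb')); return c,im
E
python3 - <<'E'
from h import *
where(); snapw("w2.png")
E
```

```text
clk 3.15 tcp rel mm [-10.4  -2.   21.9] F holder [-0.24 -0.16 -0.87] tool x,z in holder [[0.003, -1.0, -0.006], [0.002, 0.006, -1.0]]
```

View pics/w2.png

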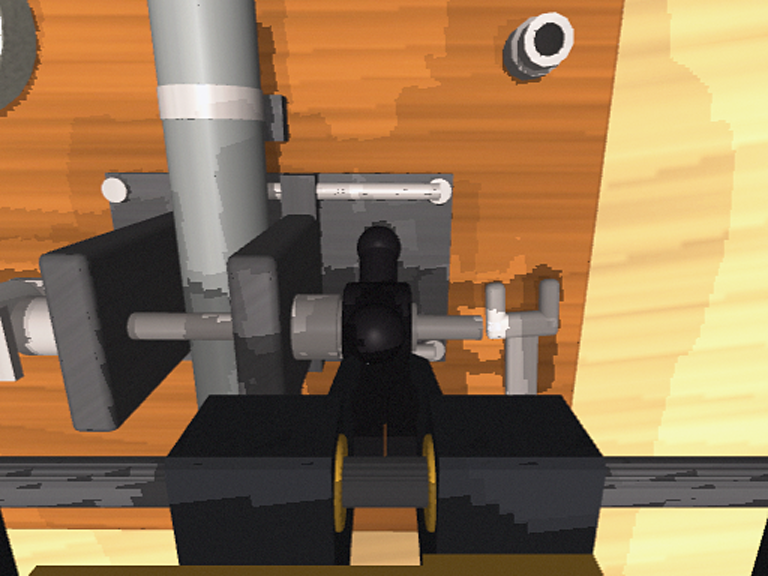

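Request:
play_rows:
  increments:
    - [0, -2, -7, -3, 0, 0, 0]
    - [0, 0, -7, -3, 0, 0, 0]
    - [0, 0, -7, -2, 0, 0, 0]
    - [0, 0, -7, 2, 0, 0, 0]
    - [0, 0, -7, 4, 0, 0, 0]
    - [0, 0, -6, 6, 0, 0, 0]
    - [0, 0, -5, 7, 0, 0, 0]
    - [0, 0, -1, 2, 0, 0, 0]

```text
clock: 4.2
tool_pos: [0.6034, -0.0521, 0.1062]
eef_rot: [-0.661, 0.751, 0.002, 0.003]
contact_force: [-0.5, 0.8, 2.0]
opening: 0.005
```

```bash
python3 - <<'E'
from h import *
where(); snapw("w3.png")
E
```

```text
clk 4.2 tcp rel mm [39.6  0.7  8.2] F holder [-0.57  0.76  1.98] tool x,z in holder [[0.003, -1.0, -0.006], [0.001, 0.006, -1.0]]
```

View pics/w3.png

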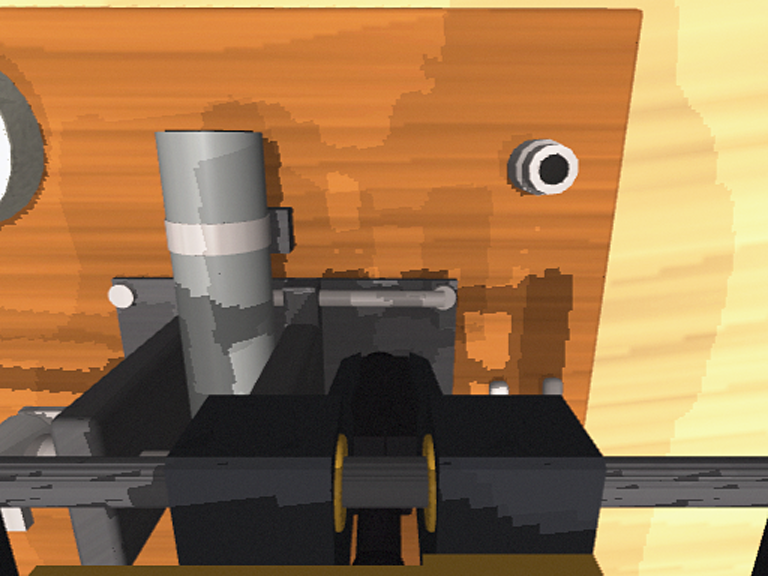

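Request:
play_rows:
  increments:
    - [0, 0, 1, 2, 0, 0, 0]
    - [0, 0, 1, 2, 0, 0, 0]
    - [0, 0, 1, 2, 0, 0, 0]
    - [0, 0, 1, 2, 0, 0, 0]
    - [0, 0, 0, 2, 0, 0, 0]
    - [0, 0, 0, 2, 0, 0, 0]
    - [0, 0, 0, 2, 0, 0, 0]
    - [0, 0, 0, 2, 0, 0, 0]

```text
clock: 5.25
tool_pos: [0.6009, -0.0514, 0.0903]
eef_rot: [-0.661, 0.75, 0.0, 0.004]
contact_force: [0.0, 0.4, 2.0]
opening: 0.002
```

```bash
python3 - <<'E'
from h import *
s=where()
E
```

```text
clk 5.25 tcp rel mm [37.   1.  -7.7] F holder [-0.01  0.36  1.97] tool x,z in holder [[0.003, -1.0, -0.007], [0.006, 0.007, -1.0]]
```

Request:
play_rows:
  increments:
    - [0, 0, 0, -40, 0, 0, 0]
    - [0, 0, 0, -28, 0, 0, 0]
    - [0, 0, 31, 0, 0, 0, 0]
    - [0, 0, 31, 0, 0, 0, 0]
    - [0, 0, 0, 22, 0, 0, 0]
    - [0, 0, 0, 16, 0, 0, 0]
    - [0, 0, 0, 0, 0, 0, 0]
    - [0, 0, 0, 0, 0, 0, 0]

```text
clock: 6.25
tool_pos: [0.5329, -0.044, 0.119]
eef_rot: [-0.661, 0.751, 0.003, 0.001]
contact_force: [-0.4, -1.2, 0.4]
opening: 0.005
```

```bash
python3 - <<'E'
from h import *
where(); snapw("w4.png")
E
```

```text
clk 6.25 tcp rel mm [-31.4  -0.4  21. ] F holder [-0.24 -1.22  0.39] tool x,z in holder [[0.003, -1.0, -0.005], [-0.004, 0.005, -1.0]]
```

View pics/w4.png

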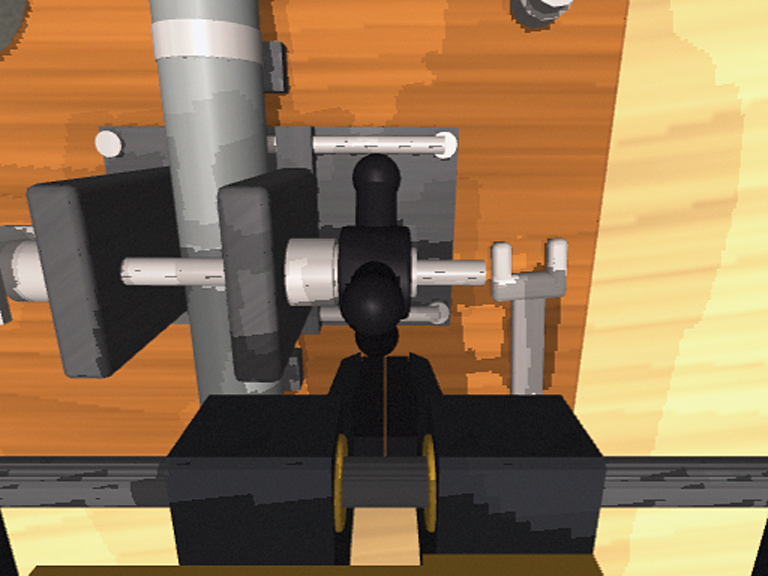

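```bash
cat >> h.py <<'E'
def fitnut(pkl,obs,k=1.5):
    import pickle
    from scipy.optimize import least_squares
    c,im,s=pickle.load(open(pkl,'rb')); obs=np.array(obs,float)/k
    P=lambda y,th:N0+y*EY+.036*(np.sin(th)*EX+np.cos(th)*EZ)
    f=lambda p:np.concatenate([(proj(c,P(p[0],p[1]+q))-o) for q,o in zip((0,2*np.pi/3,-2*np.pi/3),obs)])
    g=least_squares(f,[0,0.]); print("nut y mm",1e3*g.x[0].round(4),"theta deg",np.degrees(g.x[1]).round(1),"res px",(g.fun*k).round(1))
E
python3 - <<'E'
from h import *
import pickle
fitnut('w4.pkl',[(375,302),(376,175),(376,335)])
fitnut('w2.pkl',[(380,325),(379,245)])
O=np.array([.5728,.0245,0])
for f,pts in (('w1.pkl',[(316,138),(318,259),(356,138),(350,257)]),('w2.pkl',[(230,262),(237,397),(275,258)]),('w4.pkl',[(220,190),(234,380),(267,187)])):
    c=pickle.load(open(f,'rb'))[0]
    print(f,[ (1e3*np.array([(X:=ray(c,u/1.5,v/1.5,.122)-O)@EX,X@EY])).round(1).tolist() for u,v in pts])
E
```

```text
nut y mm 2.3 theta deg 1.0 res px [-1.6  1.3  1.   3.5  1.1 -0. ]
nut y mm -0.7 theta deg 21.0 res px [-1.6  2.2  2.1  4.8]
w1.pkl [[32.5, -27.1], [-30.1, -25.4], [32.4, -47.3], [-29.0, -42.8]]
w2.pkl [[30.9, -27.8], [-15.4, -26.0], [32.2, -41.7]]
w4.pkl [[31.6, -25.7], [-29.6, -24.3], [32.5, -39.4]]
```

Request:
play_rows:
  increments:
    - [0, -3, -14, 0, 0, 0, 0]
    - [0, 0, -8, -3, 0, 0, 0]
    - [0, 0, -9, -3, 0, 0, 0]
    - [0, 0, -9, -2, 0, 0, 0]
    - [0, 0, -8, 2, 0, 0, 0]
    - [0, 0, -7, 4, 0, 0, 0]
    - [0, 0, -6, 6, 0, 0, 0]
    - [0, 0, -4, 7, 0, 0, 0]

```text
clock: 7.3
tool_pos: [0.5994, -0.0499, 0.1087]
eef_rot: [-0.661, 0.751, 0.004, -0.0]
contact_force: [-1.9, 0.0, 2.4]
opening: 0.007
```

```bash
python3 - <<'E'
from h import *
where()
E
```

```text
clk 7.3 tcp rel mm [35.3  2.3 10.7] F holder [-1.87 -0.22  2.4 ] tool x,z in holder [[0.002, -1.0, -0.005], [-0.005, 0.005, -1.0]]
```

Request:
play_rows:
  increments:
    - [0, -1, 0, 1.5, 0, 0, 0]
    - [0, 0, 0, 1.5, 0, 0, 0]
    - [0, 0, 0, 1.5, 0, 0, 0]
    - [0, 0, 0, 1.5, 0, 0, 0]
    - [0, 0, 0, 1.5, 0, 0, 0]
    - [0, 0, 0, 1.5, 0, 0, 0]
    - [0, 0, 0, 1.5, 0, 0, 0]
    - [0, 0, 0, 1.5, 0, 0, 0]

```text
clock: 8.3
tool_pos: [0.6011, -0.0496, 0.0968]
eef_rot: [-0.66, 0.751, 0.002, 0.001]
contact_force: [-1.4, 0.0, 5.1]
opening: 0.005
```

```bash
python3 - <<'E'
from h import *
where()
E
```

```text
clk 8.3 tcp rel mm [36.9  2.8 -1.2] F holder [-1.4  -0.17  5.14] tool x,z in holder [[0.002, -1.0, -0.004], [-0.002, 0.004, -1.0]]
```

```bash
python3 - <<'E'
from h import *
im=None
for i in range(4):
    where(); im=r.snapshot("scene")
save("s5.png",im,(180,140,360,270),4)
E
```

```text
clk 8.3 tcp rel mm [36.9  2.8 -1.2] F holder [-1.4  -0.17  5.14] tool x,z in holder [[0.002, -1.0, -0.004], [-0.002, 0.004, -1.0]]
clk 8.35 tcp rel mm [36.8  2.8 -1.4] F holder [ 0.81 -0.56  3.34] tool x,z in holder [[0.002, -1.0, -0.004], [-0.002, 0.004, -1.0]]
clk 8.4 tcp rel mm [36.9  2.8 -1.4] F holder [-0.49 -1.15  3.23] tool x,z in holder [[0.002, -1.0, -0.004], [-0.002, 0.004, -1.0]]
clk 8.45 tcp rel mm [36.9  2.8 -1.4] F holder [-0.51 -0.59  3.2 ] tool x,z in holder [[0.002, -1.0, -0.004], [-0.002, 0.004, -1.0]]
```

View pics/s5.png

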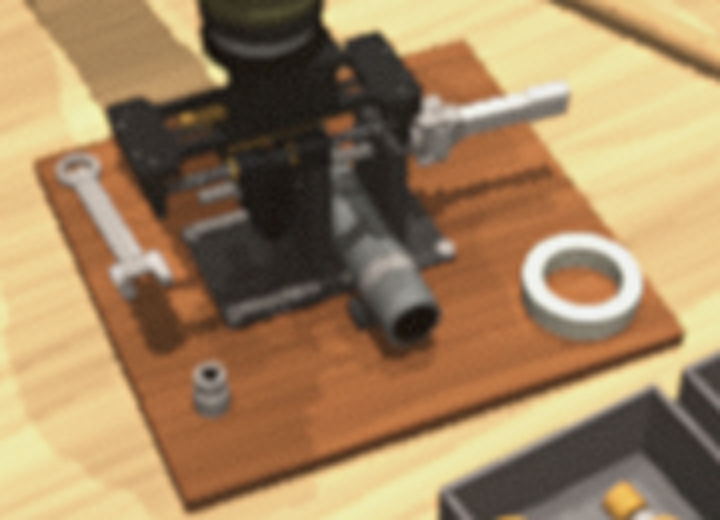

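Request:
play_rows:
  increments:
    - [0, 0, 0.3, 1.3, 0, 0, 0]
    - [0, 0, 0.3, 1.3, 0, 0, 0]
    - [0, 0, 0.3, 1.3, 0, 0, 0]
    - [0, 0, 0.3, 1.3, 0, 0, 0]
    - [0, 0, 0.3, 1.3, 0, 0, 0]
    - [0, 0, 0.3, 1.3, 0, 0, 0]
    - [0, 0, 0.3, 1.3, 0, 0, 0]
    - [0, 0, 0.3, 1.3, 0, 0, 0]

```text
clock: 9.5
tool_pos: [0.6005, -0.0491, 0.0876]
eef_rot: [-0.66, 0.751, 0.001, 0.003]
contact_force: [-0.5, 0.7, 6.6]
opening: 0.007
```

```bash
python3 - <<'E'
from h import *
for i in range(4):
    where(); im=r.snapshot("wrist")
E
```

```text
clk 9.5 tcp rel mm [ 36.3   3.2 -10.4] F holder [-0.6   0.59  6.63] tool x,z in holder [[0.002, -1.0, -0.005], [0.003, 0.005, -1.0]]
clk 9.55 tcp rel mm [ 36.3   3.2 -10.5] F holder [ 0.1  -0.19  5.25] tool x,z in holder [[0.002, -1.0, -0.005], [0.003, 0.005, -1.0]]
clk 9.6 tcp rel mm [ 36.4   3.2 -10.5] F holder [-0.1  -0.19  4.89] tool x,z in holder [[0.002, -1.0, -0.005], [0.003, 0.005, -1.0]]
clk 9.65 tcp rel mm [ 36.3   3.2 -10.5] F holder [-0.28  0.42  5.41] tool x,z in holder [[0.002, -1.0, -0.005], [0.003, 0.005, -1.0]]
```

Request:
play_rows:
  increments:
    - [0, 0, 0, -40, 0, 0, 0]
    - [0, 0, 0, -30, 0, 0, 0]
    - [0, 0, 31, 0, 0, 0, 0]
    - [0, 0, 31, 0, 0, 0, 0]
    - [0, 0, 0, 22, 0, 0, 0]
    - [0, 0, 0, 16, 0, 0, 0]
    - [0, 0, 0, 0, 0, 0, 0]
    - [0, 0, 0, 0, 0, 0, 0]

```text
clock: 10.7
tool_pos: [0.5355, -0.0394, 0.1176]
eef_rot: [-0.661, 0.75, 0.003, 0.002]
contact_force: [-0.6, -1.2, 0.6]
opening: 0.007
```

```bash
python3 - <<'E'
from h import *
where(); snapw("w6.png"); 
for i in range(3):
    r.snapshot("top"); where()
E
```

```text
clk 10.7 tcp rel mm [-29.4   4.4  19.6] F holder [-0.43 -1.22  0.61] tool x,z in holder [[0.003, -1.0, -0.006], [-0.001, 0.006, -1.0]]
clk 10.8 tcp rel mm [-29.2   4.4  19.9] F holder [-0.32 -0.13  0.14] tool x,z in holder [[0.003, -1.0, -0.006], [-0.001, 0.006, -1.0]]
clk 10.85 tcp rel mm [-29.2   4.4  20. ] F holder [0.13 0.75 0.08] tool x,z in holder [[0.003, -1.0, -0.006], [-0.001, 0.006, -1.0]]
clk 10.9 tcp rel mm [-29.1   4.4  20. ] F holder [ 0.35 -0.43 -0.37] tool x,z in holder [[0.003, -1.0, -0.006], [-0.001, 0.006, -1.0]]
```

View pics/w6.png

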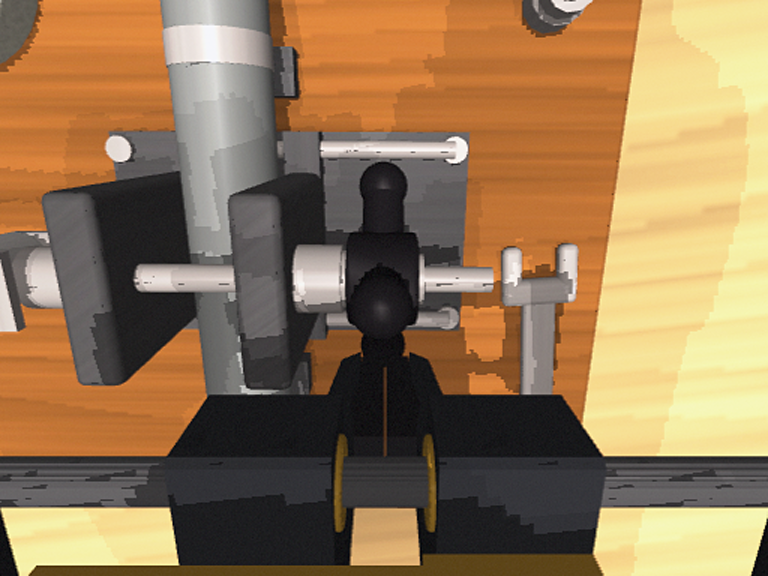

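```bash
python3 - <<'E'
from h import *
import pickle
fitnut('w6.pkl',[(382,302),(384,185),(382,345)])
O=np.array([.5728,.0245,0])
for f,pts in (('w6.pkl',[(231,198),(243,386),(281,194)]),):
    c=pickle.load(open(f,'rb'))[0]
    print(f,[ (1e3*np.array([(X:=ray(c,u/1.5,v/1.5,.122)-O)@EX,X@EY])).round(1).tolist() for u,v in pts])
E
```

```text
nut y mm 4.8 theta deg 4.8 res px [-0.4  1.4 -0.4  2.6  1.   0.6]
w6.pkl [[31.5, -24.2], [-29.0, -22.7], [32.7, -38.7]]
```

Request:
play_rows:
  increments:
    - [0, 0, -5, 0, 0, 0, 0]
    - [0, 0, -5, 0, 0, 0, 0]
    - [0, 0, -2, -1, 0, 0, 0]
    - [0, 0, -1.4, 0, 0, 0, 0]
    - [0, 0, -1.4, 0, 0, 0, 0]
    - [0, 0, -1.4, 0, 0, 0, 0]
    - [0, 0, -1.4, 0, 0, 0, 0]
    - [0, 0, -1.4, 0, 0, 0, 0]

```text
clock: 11.9
tool_pos: [0.5506, -0.0415, 0.1191]
eef_rot: [-0.661, 0.75, 0.006, -0.002]
contact_force: [-5.9, 1.2, 3.2]
opening: 0.003
```

```bash
python3 - <<'E'
from h import *
where(); snapw("w7.png"); 
for i in range(4):
    where();r.snapshot("top")
E
```

```text
clk 11.9 tcp rel mm [-14.2   4.3  21.1] F holder [-6.03  0.47  3.24] tool x,z in holder [[0.004, -1.0, -0.006], [-0.011, 0.006, -1.0]]
clk 11.95 tcp rel mm [-14.    4.3  21.1] F holder [-4.71  1.16  3.13] tool x,z in holder [[0.004, -1.0, -0.006], [-0.011, 0.006, -1.0]]
clk 12.0 tcp rel mm [-13.9   4.3  21.1] F holder [-5.    0.22  3.25] tool x,z in holder [[0.003, -1.0, -0.006], [-0.01, 0.006, -1.0]]
clk 12.05 tcp rel mm [-13.8   4.3  21.1] F holder [-5.72  0.74  3.7 ] tool x,z in holder [[0.003, -1.0, -0.006], [-0.01, 0.006, -1.0]]
clk 12.1 tcp rel mm [-13.8   4.3  21.1] F holder [-5.54  0.47  2.86] tool x,z in holder [[0.004, -1.0, -0.006], [-0.01, 0.006, -1.0]]
```

View pics/w7.png

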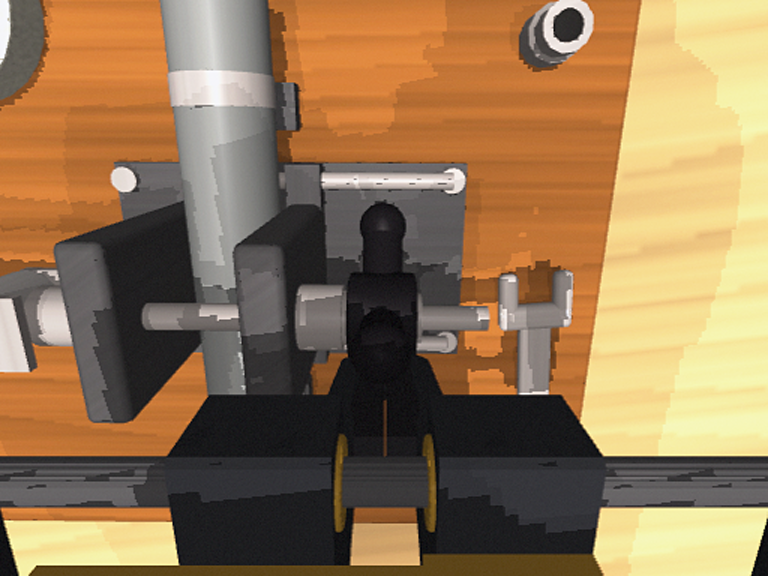

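```bash
python3 - <<'E'
from h import *
import pickle
fitnut('w7.pkl',[(383,347),(383,224)])
fitnut('w6.pkl',[(382,302),(384,185)])
c,im,s=pickle.load(open('w7.pkl','rb'))
save("w7z.png",im,(200,120,320,270),5)
E
```

```text
nut y mm 4.4 theta deg 6.3 res px [-0.7  1.1  0.9  3.3]
nut y mm 4.7 theta deg 4.9 res px [ 0.1  1.1 -0.1  2.7]
```

View pics/w7z.png

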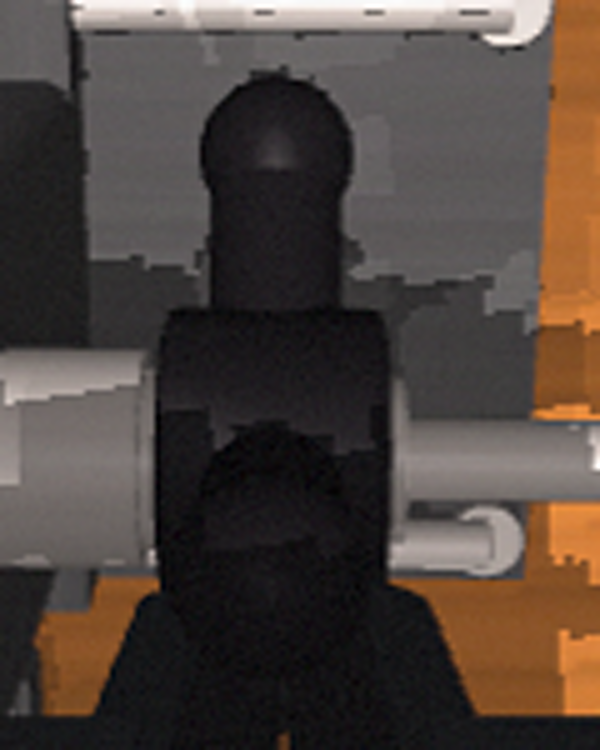

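Request:
play_rows:
  increments:
    - [0, 0, -1.2, -0.5, 0, 0, 0]
    - [0, 0, -1.2, 0, 0, 0, 0]
    - [0, 0, -1.2, 0, 0, 0, 0]
    - [0, 0, -1.2, 0, 0, 0, 0]
    - [0, 0, -1.2, 0, 0, 0, 0]
    - [0, 0, -1, 0, 0, 0, 0]
    - [0, 0, 0, 0, 0, 0, 0]
    - [0, 0, 0, 0, 0, 0, 0]

```text
clock: 13.15
tool_pos: [0.5512, -0.0417, 0.1186]
eef_rot: [-0.661, 0.75, 0.011, -0.006]
contact_force: [-4.3, 0.5, 3.2]
opening: 0.007
```

```bash
python3 - <<'E'
from h import *
where(); snapw("w8.png"); 
for i in range(4):
    where();r.snapshot("top")
E
```

```text
clk 13.15 tcp rel mm [-13.6   4.2  20.6] F holder [-4.3  -0.05  3.18] tool x,z in holder [[0.004, -1.0, -0.005], [-0.024, 0.005, -1.0]]
clk 13.2 tcp rel mm [-13.6   4.2  20.6] F holder [-4.58 -0.39  3.38] tool x,z in holder [[0.004, -1.0, -0.005], [-0.024, 0.005, -1.0]]
clk 13.25 tcp rel mm [-13.5   4.2  20.6] F holder [-4.2   0.01  2.58] tool x,z in holder [[0.004, -1.0, -0.005], [-0.024, 0.005, -1.0]]
clk 13.3 tcp rel mm [-13.5   4.2  20.6] F holder [-3.44  0.07  2.98] tool x,z in holder [[0.004, -1.0, -0.005], [-0.024, 0.005, -1.0]]
clk 13.35 tcp rel mm [-13.6   4.2  20.6] F holder [-4.   -0.4   3.54] tool x,z in holder [[0.004, -1.0, -0.005], [-0.024, 0.005, -1.0]]
```

View pics/w8.png

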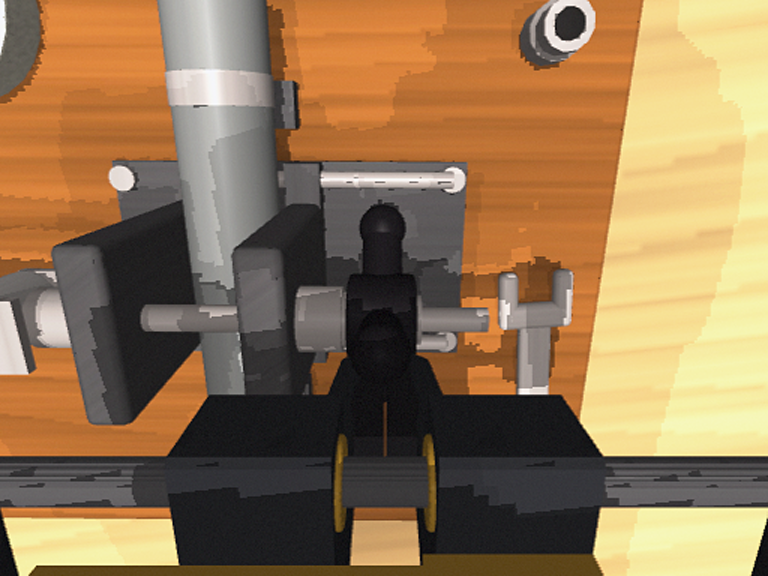

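Request:
play_rows:
  increments:
    - [0, 0, -1.5, 0, 0.012, 0, 0]
    - [0, 0, -1.8, 0, 0.006, 0, 0]
    - [0, 0, -2, 0, 0.006, 0, 0]
    - [0, 0, -2, 0, 0.006, 0, 0]
    - [0, 0, -2, 0, 0.006, 0, 0]
    - [0, 0, -2, 0, 0.006, 0, 0]
    - [0, 0, -2, 0, 0.006, 0, 0]
    - [0, 0, -2, 0, 0.006, 0, 0]

```text
clock: 14.4
tool_pos: [0.5521, -0.0419, 0.1181]
eef_rot: [-0.662, 0.75, -0.0, 0.002]
contact_force: [-7.8, 1.3, 6.8]
opening: 0.005
```

```bash
python3 - <<'E'
from h import *
where(); snapw("w9.png"); 
for i in range(4):
    where();r.snapshot("top")
E
```

```text
clk 14.4 tcp rel mm [-12.7   4.1  20.1] F holder [-7.93  0.31  6.77] tool x,z in holder [[0.005, -1.0, -0.003], [0.003, 0.003, -1.0]]
clk 14.45 tcp rel mm [-12.7   4.2  20.1] F holder [-7.49  0.48  6.45] tool x,z in holder [[0.005, -1.0, -0.003], [0.003, 0.003, -1.0]]
clk 14.5 tcp rel mm [-12.7   4.1  20.1] F holder [-6.76  0.71  6.45] tool x,z in holder [[0.005, -1.0, -0.003], [0.003, 0.003, -1.0]]
clk 14.55 tcp rel mm [-12.6   4.1  20.1] F holder [-6.39  0.54  5.67] tool x,z in holder [[0.005, -1.0, -0.003], [0.003, 0.003, -1.0]]
clk 14.6 tcp rel mm [-12.7   4.2  20.1] F holder [-7.99 -0.75  7.19] tool x,z in holder [[0.005, -1.0, -0.003], [0.003, 0.003, -1.0]]
```

View pics/w9.png

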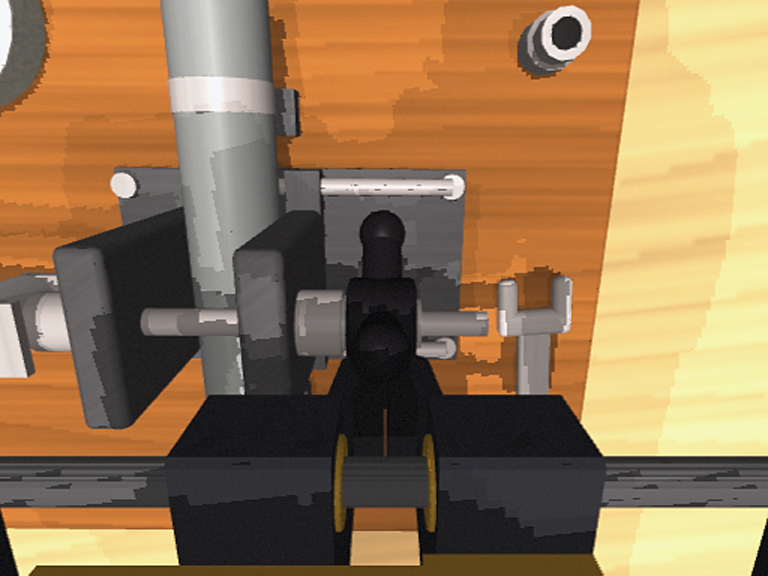

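Request:
play_rows:
  increments:
    - [0, 0, 4, 0, 0, 0, 0]
    - [0, 0, 0, -6, 0, 0, 0]
    - [0, 0, 0, -6, 0, 0, 0]
    - [0, 0, -3, 0, 0, 0, 0]
    - [0, 0, -1.5, 0, 0, 0, 0]
    - [0, 0, -1.5, 0, 0.003, 0, 0]
    - [0, 0, -1.5, 0, 0.003, 0, 0]
    - [0, 0, -1.5, 0, 0.003, 0, 0]

```text
clock: 15.65
tool_pos: [0.5549, -0.0423, 0.1308]
eef_rot: [-0.662, 0.75, -0.002, 0.003]
contact_force: [-4.6, 1.6, 2.7]
opening: 0.006
```

```bash
python3 - <<'E'
from h import *
where(); snapw("w10.png"); 
for i in range(3):
    where();r.snapshot("top")
E
```

```text
clk 15.65 tcp rel mm [-9.8  4.1 32.8] F holder [-4.78  1.01  2.69] tool x,z in holder [[0.005, -1.0, -0.003], [0.007, 0.003, -1.0]]
clk 15.7 tcp rel mm [-9.6  4.1 32.8] F holder [-5.25 -0.48  3.47] tool x,z in holder [[0.005, -1.0, -0.003], [0.008, 0.003, -1.0]]
clk 15.75 tcp rel mm [-9.5  4.1 32.8] F holder [-3.96 -0.13  3.18] tool x,z in holder [[0.005, -1.0, -0.003], [0.008, 0.003, -1.0]]
clk 15.8 tcp rel mm [-9.5  4.1 32.8] F holder [-4.84 -0.05  1.93] tool x,z in holder [[0.005, -1.0, -0.003], [0.008, 0.003, -1.0]]
```

View pics/w10.png

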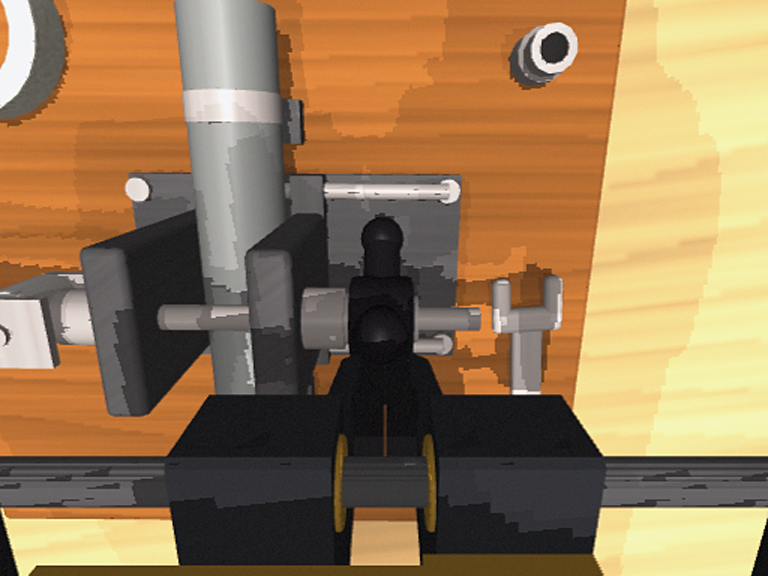

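```bash
python3 - <<'E'
from h import *
fitnut('w8.pkl',[(382,346),(382,224)])
fitnut('w9.pkl',[(382,350),(382,231)])
fitnut('w10.pkl',[(383,333),(383,238)])
E
```

```text
nut y mm 4.7 theta deg 8.2 res px [-0.8  1.9  1.   5.3]
nut y mm 4.7 theta deg 7.5 res px [-0.7  1.   0.9  2.8]
nut y mm 4.3 theta deg 12.2 res px [-0.5  0.3  0.7  0.8]
```

Request:
play_rows:
  increments:
    - [0, 0, -1.5, 0, 0.004, 0, 0]
    - [0, 0, -1.5, 0, 0.004, 0, 0]
    - [0, 0, -1.5, 0, 0.004, 0, 0]
    - [0, 0, -1.5, 0, 0.004, 0, 0]
    - [0, 0, 0, 0, 0, 0, 0]
    - [0, 0, 0, 0, 0, 0, 0]
    - [0, 0, 0, 0, 0, 0, 0]
    - [0, 0, 0, 0, 0, 0, 0]

```text
clock: 16.85
tool_pos: [0.5552, -0.0425, 0.13]
eef_rot: [-0.662, 0.75, -0.004, 0.005]
contact_force: [-3.4, 0.5, 2.8]
opening: 0.003
```

```bash
python3 - <<'E'
from h import *
where(); snapw("w11.png",k=5,box=(200,120,320,270)); 
for i in range(3):
    where();r.snapshot("top")
E
```

```text
clk 16.85 tcp rel mm [-9.5  3.9 32. ] F holder [-3.43  0.03  2.81] tool x,z in holder [[0.006, -1.0, -0.002], [0.012, 0.002, -1.0]]
clk 16.9 tcp rel mm [-9.5  4.  32. ] F holder [-2.87 -1.27  2.64] tool x,z in holder [[0.006, -1.0, -0.002], [0.012, 0.002, -1.0]]
clk 16.95 tcp rel mm [-9.5  4.  32. ] F holder [-4.24 -0.04  2.12] tool x,z in holder [[0.006, -1.0, -0.002], [0.012, 0.002, -1.0]]
clk 17.0 tcp rel mm [-9.5  4.  32. ] F holder [-4.58 -0.16  2.84] tool x,z in holder [[0.006, -1.0, -0.002], [0.012, 0.002, -1.0]]
```

View pics/w11.png

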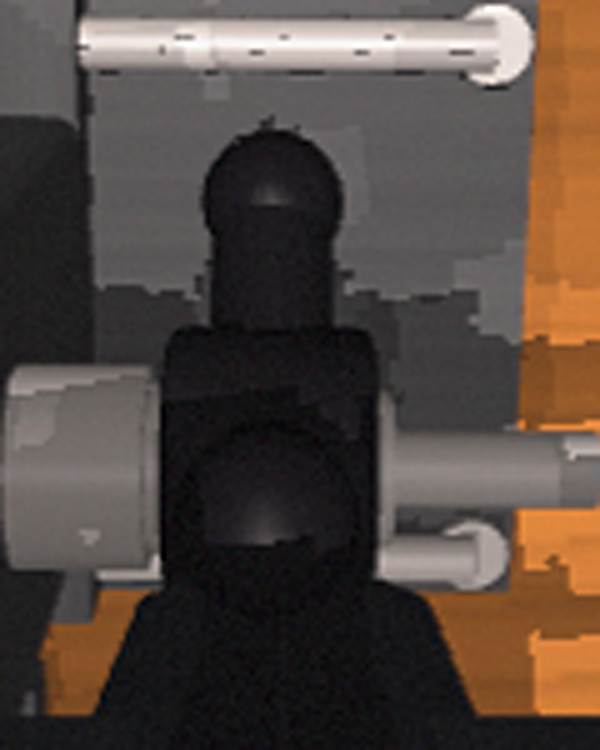

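Request:
play_rows:
  increments:
    - [0, 0, 5, 0, 0.006, 0, 0]
    - [0, 0, 0, -30, 0.006, 0, 0]
    - [0, -56, -12, 0, 0, 0, 0]
    - [0, -56, -12, 0, 0, 0, 0]
    - [0, -56, -12, 0, 0, 0, 0]
    - [0, -52, -11, 0, 0, 0, 0]
    - [0, 0, 0, 0, 0, 0, 0]
    - [0, 0, 0, 0, 0, 0, 0]

```text
clock: 18.05
tool_pos: [0.6376, 0.1751, 0.1648]
eef_rot: [-0.659, 0.751, -0.017, 0.02]
contact_force: [1.5, -1.0, 0.2]
opening: 0.006
```

```bash
python3 - <<'E'
from h import *
where(); snapw("w12.png") 
E
```

```text
clk 18.05 tcp rel mm [ 44.  230.4  66.8] F holder [ 1.6  -0.85  0.21] tool x,z in holder [[0.0, -1.0, -0.008], [0.052, 0.008, -0.999]]
```

View pics/w12.png

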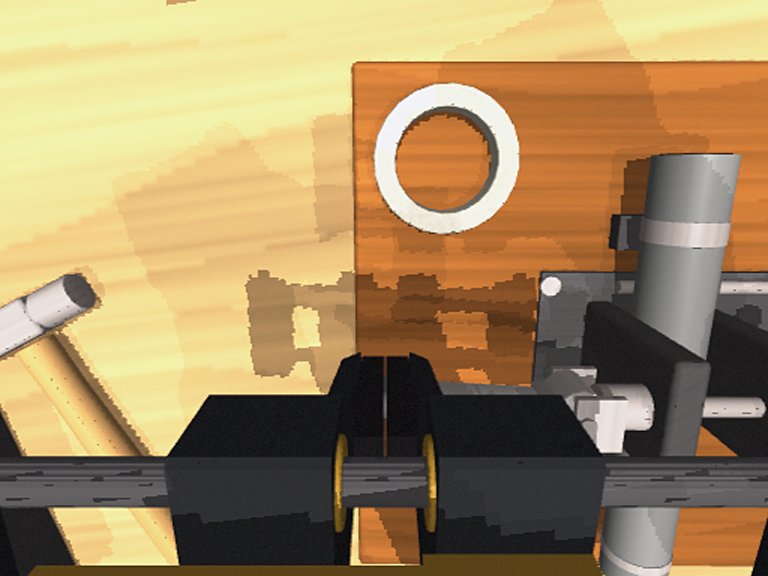

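Request:
play_rows:
  increments:
    - [0, 0, 0, 36, -0.052, 0, 0]
    - [0, 0, 0, 36, 0, 0, 0]
    - [0, 2, 0, 4, 0, 0, 0]
    - [0, 0, 10, 0, 0, 0, 0]
    - [0, 0, 9, 0, 0, 0, 0]
    - [0, 0, 9, 0, 0, 0, 0]
    - [0, 0, 8, 0, 0, 0, 0]
    - [0, 0, 0, 0, 0, 0, 0]

```text
clock: 19.1
tool_pos: [0.6049, 0.1736, 0.0936]
eef_rot: [-0.657, 0.754, -0.0, 0.007]
contact_force: [0.1, 0.4, 0.3]
opening: 0.006
```

```bash
python3 - <<'E'
from h import *
where(); snapw("w13.png") 
E
```

```text
clk 19.1 tcp rel mm [ 11.8 224.7  -4.4] F holder [0.03 0.44 0.3 ] tool x,z in holder [[-0.007, -1.0, -0.011], [0.01, 0.011, -1.0]]
```

View pics/w13.png

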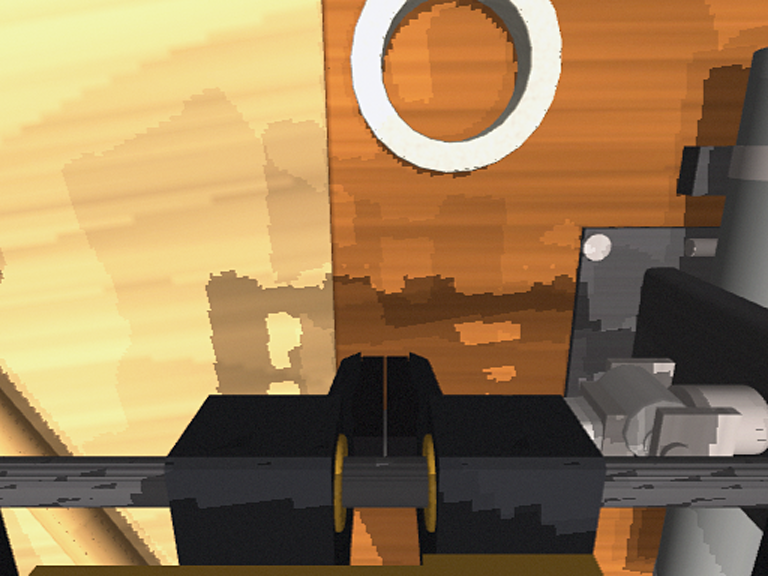

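Request:
play_rows:
  increments:
    - [0, 0, 9, 3, -0.01, 0, 0]
    - [0, 0, 9, 2, 0, 0, 0]
    - [0, 0, 9, 0, 0, 0, 0]
    - [0, 0, 9, 0, 0, 0, 0]
    - [0, 3, 8, 0, 0, 0, 0]
    - [0, 4, 8, 0, 0, 0, 0]
    - [0, 4, 8, 0, 0, 0, 0]
    - [0, 4, 7, 0, 0, 0, 0]

```text
clock: 20.15
tool_pos: [0.5566, 0.1713, 0.0914]
eef_rot: [-0.656, 0.754, -0.009, 0.026]
contact_force: [9.2, 1.2, -4.7]
opening: 0.006
```

```bash
python3 - <<'E'
from h import *
where(); snapw("w14.png") ; where()
E
```

```text
clk 20.15 tcp rel mm [-35.8 216.1  -6.6] F holder [ 8.96  2.38 -4.68] tool x,z in holder [[-0.008, -1.0, -0.028], [0.048, 0.027, -0.998]]
clk 20.2 tcp rel mm [-36.5 215.7  -6.5] F holder [ 7.37  3.14 -1.44] tool x,z in holder [[-0.008, -1.0, -0.027], [0.047, 0.027, -0.999]]
```

View pics/w14.png

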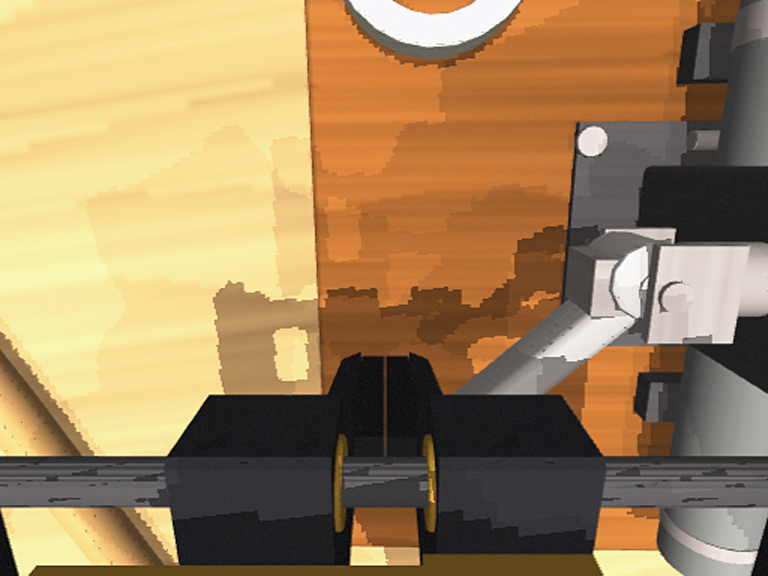

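Request:
play_rows:
  increments:
    - [0, 2, 11, 1, -0.03, 0.015, 0]
    - [0, 7, 9, 1, -0.02, 0.01, 0]
    - [0, 8, 9, 0, -0.01, 0.005, 0]
    - [0, 8, 8, 0, -0.01, 0.005, 0]
    - [0, 9, 6, 0, -0.01, 0.005, 0]
    - [0, 9, 5, 0, -0.01, 0.005, 0]
    - [0, 9, 4, 0, -0.01, 0.005, 0]
    - [0, 8, 3, 0, -0.01, 0.005, 0]

```text
clock: 21.2
tool_pos: [0.5109, 0.1317, 0.0926]
eef_rot: [-0.659, 0.752, 0.009, -0.008]
contact_force: [1.1, 0.7, -0.5]
opening: 0.006
```

```bash
python3 - <<'E'
from h import *
where(); snapw("w15.png") ; where()
E
```

```text
clk 21.2 tcp rel mm [-76.  170.9  -5.4] F holder [ 0.97  0.84 -0.49] tool x,z in holder [[-0.002, -1.0, 0.0], [-0.024, -0.0, -1.0]]
clk 21.25 tcp rel mm [-76.6 169.2  -5.5] F holder [-0.39 -0.73  0.21] tool x,z in holder [[-0.003, -1.0, 0.002], [-0.026, -0.002, -1.0]]
```

View pics/w15.png

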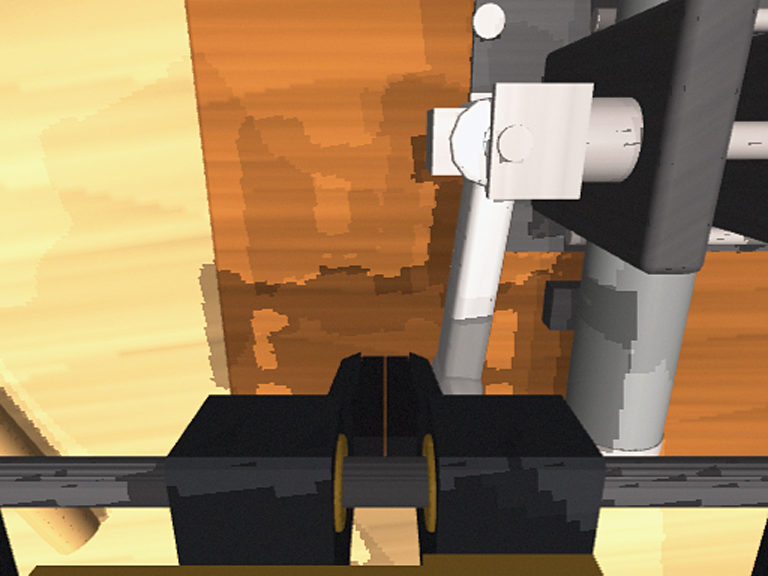

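Request:
play_rows:
  increments:
    - [0, 3, 1, 0, 0.015, 0, 0]
    - [0, 3, 1, 0, 0.01, 0, 0]
    - [0, 3, 1, 0, 0, 0, 0]
    - [0, 2.5, 0, 0, 0, 0, 0]
    - [0, 2.5, 0, 0, 0, 0, 0]
    - [0, 2.5, 0, 0, 0, 0, 0]
    - [0, 2, 0, 0, 0, 0, 0]
    - [0, 2, 0, 0, 0, 0, 0]

```text
clock: 22.25
tool_pos: [0.5063, 0.1252, 0.0927]
eef_rot: [-0.664, 0.748, 0.002, 0.01]
contact_force: [2.3, 5.5, -0.4]
opening: 0.008
```

```bash
python3 - <<'E'
from h import *
where(); snapw("w16.png") ; where()
E
```

```text
clk 22.25 tcp rel mm [-79.7 163.9  -5.3] F holder [ 1.6   5.72 -0.35] tool x,z in holder [[0.011, -1.0, -0.018], [0.01, 0.018, -1.0]]
clk 22.3 tcp rel mm [-79.7 163.9  -5.3] F holder [ 1.54  5.89 -0.48] tool x,z in holder [[0.011, -1.0, -0.018], [0.01, 0.018, -1.0]]
```

View pics/w16.png

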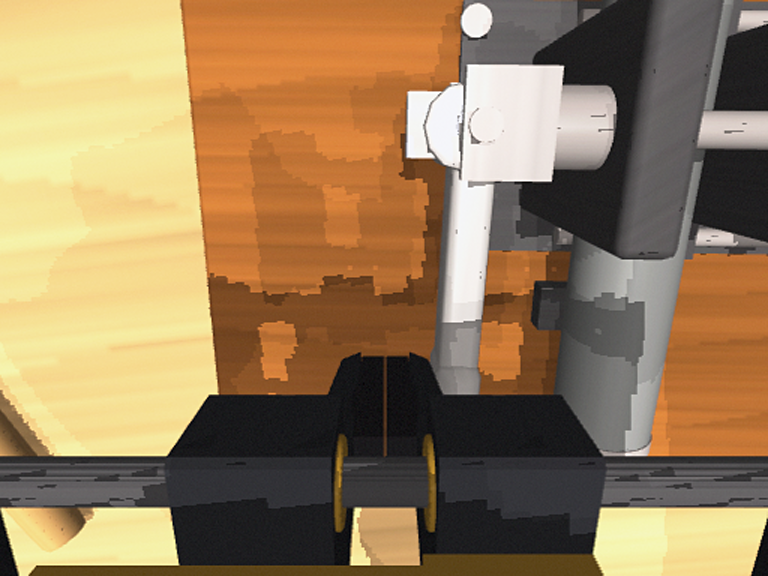

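Request:
play_rows:
  increments:
    - [0, 3, 0, 0, -0.01, 0.01, 0]
    - [0, 3, 0, 0, 0, 0.005, 0]
    - [0, 3.5, 0, 0, 0, 0.005, 0]
    - [0, 3.5, 0, 0, 0, 0.005, 0]
    - [0, 3.5, 0, 0, 0, 0.005, 0]
    - [0, 3.5, 0, 0, 0, 0.005, 0]
    - [0, 3.5, 0, 0, 0, 0.005, 0]
    - [0, 3.5, 0, 0, 0, 0.005, 0]

```text
clock: 23.3
tool_pos: [0.506, 0.1251, 0.0926]
eef_rot: [-0.673, 0.74, -0.002, 0.006]
contact_force: [2.0, 8.2, -2.9]
opening: 0.004
```

```bash
python3 - <<'E'
from h import *
import pickle
where(); snapw("w17.png") ; where()
for f,pts in (('w16.pkl',[(486,125),(447,190),(441,300),(490,190),(482,300)]),):
    c=pickle.load(open(f,'rb'))[0]
    print([(1e3*np.array([(X:=ray(c,u/1.5,v/1.5,.108)-N0)@EX,X@EY])).round(1).tolist() for u,v in pts])
E
```

```text
clk 23.3 tcp rel mm [-80.  163.7  -5.4] F holder [ 0.93  8.36 -2.89] tool x,z in holder [[0.035, -0.999, -0.006], [0.011, 0.006, -1.0]]
clk 23.35 tcp rel mm [-80.  163.7  -5.4] F holder [-0.42  8.32 -2.38] tool x,z in holder [[0.035, -0.999, -0.006], [0.011, 0.006, -1.0]]
[[0.4, 138.1], [-16.0, 147.3], [-46.6, 147.5], [-15.8, 135.9], [-46.4, 135.9]]
```

View pics/w17.png

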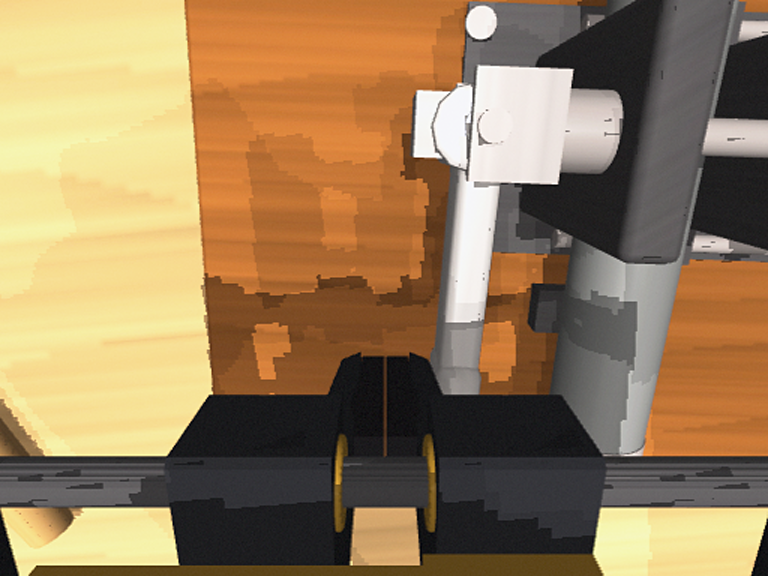

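Request:
play_rows:
  increments:
    - [0, -6, 0, 0, 0, 0, 0]
    - [0, -14, 0, 0, 0, 0, 0]
    - [0, 0, 0, -30, 0, 0, 0]
    - [0, 0, 0, -40, 0, 0, 0]
    - [0, 0, 40, -30, 0, 0, 0]
    - [0, 40, 10, 0, 0, 0, 0]
    - [0, 50, 0, 0, 0, 0, 0]
    - [0, 0, 0, 0, 0, 0, 0]

```text
clock: 24.35
tool_pos: [0.4425, 0.0602, 0.1944]
eef_rot: [-0.674, 0.739, -0.001, 0.001]
contact_force: [0.0, 0.5, 0.2]
opening: 0.005
```

```bash
python3 - <<'E'
from h import *
where(); snapw("w18.png") ; where()
E
```

```text
clk 24.35 tcp rel mm [-134.6   91.1   96.4] F holder [-0.02  0.51  0.16] tool x,z in holder [[0.039, -0.999, 0.001], [0.003, -0.0, -1.0]]
clk 24.4 tcp rel mm [-134.3   93.7   96.3] F holder [-0.34  1.46  0.38] tool x,z in holder [[0.042, -0.999, -0.001], [0.004, 0.001, -1.0]]
```

View pics/w18.png

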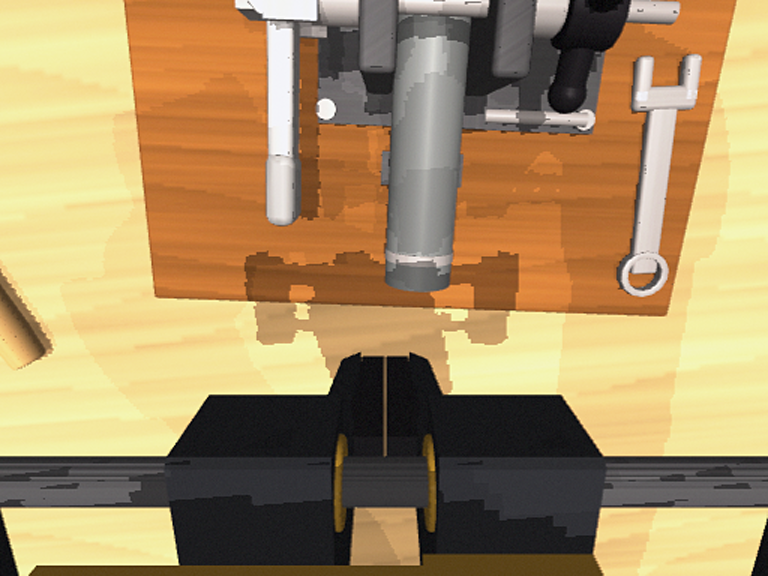

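```bash
python3 - <<'E'
from h import *
import pickle
c=pickle.load(open('w18.pkl','rb'))[0]
P=[ray(c,u/1.5,v/1.5,.109)-N0 for u,v in((283,40),(283,200))]; d=P[1]-P[0]
print("lever phi",np.arctan2(-d@EX,d@EY)+.1,[(1e3*np.array([p@EX,p@EY])).round(1) for p in P])
r.finish_job()
E
```

```text
lever phi 1.6489808881321395 [array([-19.2, 138.7]), array([-87.3, 140.2])]
the job is handed in; nothing more can be done
```

I tightened the star nut to snug with the lever still open, then swung the cam lever to its stop, let go, backed the arm off and handed the job in at about 24.4 s.

- **Nut:** I pushed it round in two strokes of about 120° plus a small nudge, roughly 3.9 rad in all. It started at about 1–2 N. At the end it held still under about 5 N at the lobe's end, inside the 4–6 N snug range.
- **Least certain part:** that 5 N comes from noisy readings (about ±0.5 N). During the last nudge the fingertip caught the lobe's neck and probably the hub. The wrist then read about 7 N sideways and 6 N vertically. The nut barely turned and the lever arm was short there, so I don't think it overtightened, but I could not check that directly. I lifted the fingertip and finished the push on the lobe's end.
- **Lever:** it read about 9 N partway through the swing, which fits a snug nut. At the stop it did not move under about 8 N. After I let go, the last picture puts it at 1.65 rad, fully closed.
- **Tube and surroundings:** in that picture the tube lies between the jaws, and the wrench and hammer look undisturbed. The tape and socket were out of that view. I saw the tape in place partway through the lever swing, and the socket just before the lever work.
- **Calibration:** the scene and top views disagreed by about 6 mm on the board's position. I used the wrist-camera fit instead, which agreed with the holder's stated sizes.

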